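# Push a battery charger back into its bay and slide the battery home

### The arm

A 6-joint arm with a two-finger parallel gripper is mounted at the origin on a cart in front of the work surface, level with it; the furniture and walls round the work are solid. World frame = base frame: x ahead of the robot, y to its left, z up, the work surface at z = 0. Lengths are in mm, angles in degrees, forces in N, time in s.
With the tool pointing down it reaches from about 300 to 850 mm from the base axis. Payload 4.2 kg.
Tool frame: the origin (TCP) lies on the centre line of the jaws, within the pads' length; the fingertips stand 8 mm ahead of it and the grasp point (between the pads) lies 11 mm behind it; z points along the fingers, y is the line along which they close (so a half turn about z gives the same grasp; the last joint's range is limited). The gripper opens to 91 mm and grips with 3 to 60 N. Pads are 32 mm wide; open, the fingers measure 118 mm over their backs; the gripper's body (76 mm by 178 mm) begins 60 mm behind the grasp point.
Start: joints at [-68.526, 18.312, 89.639, -0, 72.044, -1.146], TCP at [221.163, -530.782, 221.976] pointing down, gripper open.
Joint ranges: [-177.97, 177.97], [-48.28, 115.42], [12.27, 149.76], [-77.06, 257.06], [2.81, 150.46], [-146.56, 146.56]. Speed limits (degrees/s): [147.25, 147.25, 180, 180, 180, 180].

### API

Orientations are given as [roll, pitch, yaw] about the fixed x, y, z axes, in that order (R = Rz(yaw) Ry(pitch) Rx(roll)).
In Python, from workcell import telemetry, eyes, ticket gives the robot as it stands. The module is installed in compiled form; this text tells all that it offers.
- The arm moves only by the shell command python3 -m crank 'ROWS' [OPENING] [FORCE]. ROWS is JSON, a list of rows, each an object of numbers: "dx", "dy", "dz": the shift along the world's x, y, z normalised to -1 to 1, where 1 is 80 cm; "yaw": the turn about the world's z normalised to -1 to 1, where 1 is 5 degrees. A call has 1 to 10 rows; each row shifts and turns the commanded pose from where the row before left it; what a row does not reach is not made up. A row lasts 1/8 s, in which the tool goes at most 62.5 mm and 10.7 degrees, less where a joint would pass 70% of its speed; a pose out of reach is approached as far as the arm can. A call with a number of a shift or a turn outside -1 to 1 is refused whole. A call with a gripper value outside its range is refused whole. OPENING is the opening, from 0 (shut) to 1 (fully open), set as the call begins (- or left out, the last holds). The fingers move at their own pace and stop on an object; FORCE is the grip in N (left out, the last holds). Time passes only in rows, so rows that do not move let the fingers close. It gives the time, the measured TCP pose, the force, the opening and the grip force at its end, in the units of the state.
- telemetry.state(): the state, without advancing time (a new reading comes with each control period).
- eyes.grab_frame(name): name is "scene" or "top" or "wrist"; returns the picture (420x560x3 uint8, red, green, blue); there is no depth.
- eyes.calibration(name): a dict with "camera_matrix" (3x3 intrinsics, pixels), "k1" (the pictures are not rectified: a ray, as slopes to the right and down, at radius r is drawn at 1 + k1 r^2 times it, then the intrinsics apply), "world_from_camera" (4x4, takes a point from camera to world coordinates). Camera axes: x right, y down, z forward; pixel columns grow to the right and rows downward; lengths in mm; the calibration is good to about 2 mm. A picture is of the moment at which its call begins: read the wrist's pose just before it. calibration takes no time and is no camera call; for the wrist camera it gives the pose at the moment of the call.
- ticket.job_done(): hands the job in; it is judged then, once.
The state is a dict: "time_s": time; "qpos": joint angles; "qvel": joint speeds; "effort": joint torques, N m; "ee_pos": TCP position; "ee_rot": TCP orientation; "force": force on the tool from outside, world axes, zero at the start; "torque": the same for the moment, N m; "gripper_width": finger opening in mm; "gripper_force": force on a finger pad.
Only numpy, scipy, OpenCV 4.12 (cv2) and the standard library are available. Lean on these libraries where they do the work, as an engineer would, in place of code of your own. Each camera call takes 0.05 s, during which the arm holds its last target. There are 200 camera calls.

### The job

The charger with the red battery has been left standing out in front of the charger row, with its battery only part-way on. Push it flat along the bench with the fingers, never lifting or tipping it, into the empty middle bay until its back end stands against the wooden batten; then, with the batten to push against, push the red battery fully home along its rails. Leave the two other chargers and the loose things on the bench where they are.

Things in the scene. Friction and masses are not known exactly. Their poses are not given: they have to be found in the camera images.
- red_charger: black battery charger with a red-topped battery on it, loose, 164 x 107 x 90 mm, about 0.9 kg; slides on the bench under 3 to 8 N. Origin on the underside; x axis towards its back end (the end that enters the bay first), z up. Its base is a solid block, x -79 to +71 mm, y -52 to +52 mm, 0 to 32 mm high, with upright sides; the battery sits above it
- front_end (a point): middle of the front end of the red charger's base (charger x = -79 mm), a flat upright face 105 mm wide and 32 mm high; push here towards the charger's +x
- red_charger_pack (a joint): how far the red battery stands off its home place on the charger's rails, in m: 0 = fully home (against its end stop), 0.09 = far end of the rails. It grows as the battery slides towards the charger's front end (its -x). Starts 0.018 to 0.032; stays where it is left and moves under about 5 N along the rails
- pack_face (a point): centre of the red battery's front face, the upright face that looks to the charger's front end (-x); 75 mm wide, 48 to 78 mm above the bench, while the battery's top is at 90 mm, set 10 mm further back. At home it lies at charger x = -37 mm. Push here in the charger's +x direction to slide the battery home
- charger_row: plywood charger row screwed to the bench: a batten with three bays side by side in front of it. Origin on the bench in the middle bay, where the red charger's origin lies when that charger stands home; x axis = the way a charger goes in, y across the bays, z up. Bay middles at y = -124, 0 and +124 mm; the middle bay is empty, the outer two hold chargers that stick out to x = -79 mm
- bay_mouth (a point): middle of the mouth of the empty middle bay (row x = -38 mm), 11 mm above the bench. On either side of it a divider 12 mm thick and 22 mm high runs back to the batten; the bay is 112 mm wide, and the last 34 mm of the dividers taper, so the mouth is about 6 mm wider
- batten_face (a point): middle bay's stop: the middle of the front face of the batten (row x = +72 mm), 17 mm above the bench. The batten is 34 mm high, 20 mm thick and 384 mm long, with a 32 mm wide cord notch behind each bay; the charger's back end comes to rest on it
- black_charger: black charger dock with an all-black battery, 164 x 107 x 90 mm, standing home in an outer bay of the row (either one); origin on the underside. Leave alone
- empty_charger: black charger dock without a battery, with brass contacts on top, 164 x 107 x 46 mm, standing home in the other outer bay; origin on the underside. Leave alone
- tape_measure: yellow and black tape measure, 34 x 105 x 68 mm, standing on the bench; origin at the centre of its underside. Leave alone
- wrench: steel combination wrench lying flat, 33 x 170 x 9 mm; origin at the centre of its underside, long along its y. Leave alone
- battery_box: yellow upright box of batteries, 45 x 60 x 148 mm; origin at the centre of its underside. Leave alone

How it is judged:
By the outcome, as a careful person would: the job done as asked, in the order asked, and still so for the second after the job is handed in, with the robot touching nothing.
It also fails if it takes over 72 s, if anything falls off the work surface, if the arm or the gripper's body presses on something with over 40 N, if the wrist force passes 120 N, or if a joint passes its speed limit or range.

## Working session

There is one attempt and no reset: what is moved stays moved. The work goes in short steps, Python scripts to look and compute and a shell command to move; the robot and the scene stay as the last step left them, time stands still between calls to the robot, and variables do not carry over. Pictures are saved under pics/ and viewed, at most 10 in all, crops included, and the job is handed in when it is done.

```bash
mkdir -p pics
cat > h.py <<'E'
import numpy as np, cv2
from workcell import telemetry, eyes, ticket
def grab(n,f):
    im=eyes.grab_frame(n); cv2.imwrite(f'pics/{f}.png',im[:,:,::-1]); return im
def ray(n,uv,c=None):
    c=c or eyes.calibration(n); K=np.array(c["camera_matrix"]); k=c["k1"]; T=np.array(c["world_from_camera"])
    p=cv2.undistortPoints(np.array(uv,float).reshape(-1,1,2),K,np.array([k,0,0,0.]))[:,0]
    d=np.c_[p,np.ones(len(p))]@T[:3,:3].T
    return T[:3,3],d
def onz(n,uv,z,c=None):
    o,d=ray(n,uv,c); return o+d*((z-o[2])/d[:,2])[:,None]
def proj(n,P):
    c=eyes.calibration(n); T=np.linalg.inv(np.array(c["world_from_camera"]))
    P=np.atleast_2d(P)@T[:3,:3].T+T[:3,3]
    return cv2.projectPoints(P,np.zeros(3),np.zeros(3),np.array(c["camera_matrix"]),np.array([c["k1"],0,0,0.]))[0][:,0]
E
python3 - <<'E'
from h import *
grab("top","top0");grab("scene","scene0")
for n in("top","scene"):print(eyes.calibration(n))
s=telemetry.state();print(s["time_s"],s["ee_pos"],s["ee_rot"],s["force"],s["gripper_width"])
E
```

```text
{'camera_matrix': array([[418.41479452,   0.        , 278.91511462],
       [  0.        , 418.41479452, 212.14656239],
       [  0.        ,   0.        ,   1.        ]]), 'k1': -0.020079373385737925, 'world_from_camera': array([[-5.57115881e-03, -9.95069777e-01,  9.90207114e-02,
         4.11006134e+02],
       [-9.99973641e-01,  6.00478991e-03,  4.08170161e-03,
        -7.18163489e+00],
       [-4.65617648e-03, -9.89953615e-02, -9.95077001e-01,
         1.06017727e+03],
       [ 0.00000000e+00,  0.00000000e+00,  0.00000000e+00,
         1.00000000e+00]])}
{'camera_matrix': array([[475.92597482,   0.        , 270.60521356],
       [  0.        , 475.92597482, 215.12101237],
       [  0.        ,   0.        ,   1.        ]]), 'k1': -0.09140937205595888, 'world_from_camera': array([[-7.30175617e-01, -4.49230127e-01,  5.14816337e-01,
        -9.53779010e+01],
       [-6.83043003e-01,  4.98891394e-01, -5.33441312e-01,
         6.61391571e+02],
       [-1.71995311e-02, -7.41147536e-01, -6.71121827e-01,
         9.06239514e+02],
       [ 0.00000000e+00,  0.00000000e+00,  0.00000000e+00,
         1.00000000e+00]])}
0.1 [ 221.01009282 -530.35380327  221.20306919] [-1.79908146e+02 -1.74483130e-03  2.26218178e+01] [ 0.4363272   0.38051019 -0.28040336] 91.23403764150372
```

View pics/top0.png

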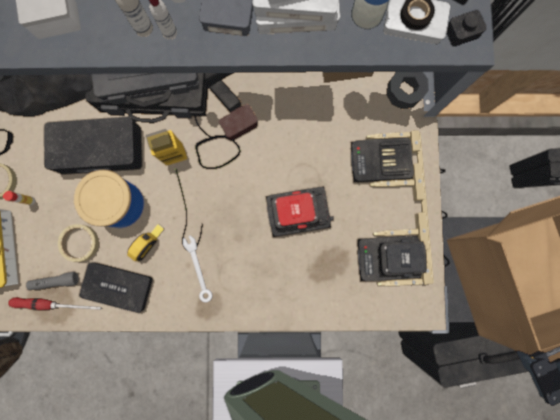

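View pics/scene0.png

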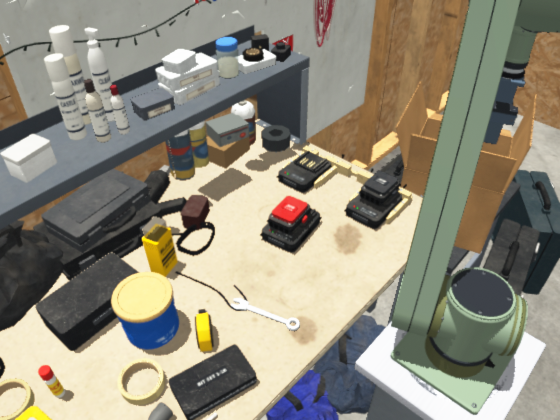

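Run:
```python
from h import *
im=cv2.imread('pics/top0.png')
c=cv2.resize(im[120:300,250:450],None,fx=3.3,fy=3.3,interpolation=cv2.INTER_CUBIC);cv2.imwrite('pics/c0.png',c)
hsv=cv2.cvtColor(im,cv2.COLOR_BGR2HSV)
m=((hsv[...,0]<8)|(hsv[...,0]>172))&(hsv[...,1]>150)&(hsv[...,2]>80)
m=m.astype(np.uint8);m[:, :250]=0;m[:,350:]=0;m[:170]=0;m[260:]=0
P=np.argwhere(m)[:,::-1];r=cv2.minAreaRect(P.astype(np.float32));print(r,len(P))
b=onz("top",cv2.boxPoints(r),90);print(b.round(1),b.mean(0))
# dark blobs
d=(im.max(2)<75).astype(np.uint8)
d=cv2.morphologyEx(d|m,cv2.MORPH_CLOSE,np.ones((5,5)));d=cv2.morphologyEx(d,cv2.MORPH_OPEN,np.ones((7,7)))
for k in cv2.findContours(d,0,2)[0]:
    r=cv2.minAreaRect(k)
    if cv2.contourArea(k)>1000 and r[0][0]>250 and 120<r[0][1]<300: print(r);print(onz("top",cv2.boxPoints(r),32).round(1))
```

```text
((295.2973327636719, 210.2837677001953), (36.49657440185547, 35.01698684692383), 80.53767395019531) 862
[[547.5   5.7  90. ]
 [560.6 -75.3  90. ]
 [476.1 -88.1  90. ]
 [463.2  -7.9  90. ]] [511.86786742 -41.40740093  90.        ]
((400.0, 257.5), (41.0, 46.0), 90.0)
[[ 450.5 -243.4   32. ]
 [ 449.8 -356.6   32. ]
 [ 350.1 -352.8   32. ]
 [ 350.9 -240.7   32. ]]
((298.64862060546875, 211.8918914794922), (40.77095031738281, 58.197242736816406), 80.53767395019531)
[[ 552.3   27.4   32. ]
 [ 575.4 -115.3   32. ]
 [ 475.3 -130.2   32. ]
 [ 452.6   11.2   32. ]]
((535.6104125976562, 168.3241424560547), (35.29432678222656, 49.82728958129883), 85.2363510131836)
[[ 659.8 -583.3   32. ]
 [ 670.1 -710.7   32. ]
 [ 580.2 -711.4   32. ]
 [ 570.4 -585.1   32. ]]
```

View pics/c0.png

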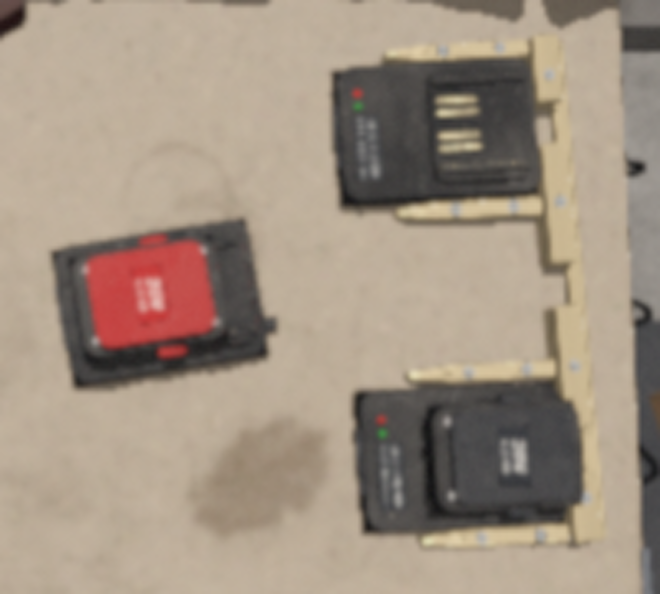

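```bash
cat > fit.py <<'E'
from h import *
f=lambda p:np.array(p,float)/3.3+[250,120]
def fit(L,W):  # rigid 2D fit local->world
    L=np.array(L,float);W=np.array(W)[:,:2];lc,wc=L.mean(0),W.mean(0)
    H=(L-lc).T@(W-wc);a=np.arctan2(H[0,1]-H[1,0],H[0,0]+H[1,1])
    R=np.array([[np.cos(a),-np.sin(a)],[np.sin(a),np.cos(a)]]);t=wc-R@lc
    return R,t,np.degrees(a),((L@R.T+t)-W).round(1)
E
python3 - <<'E'
from fit import *
# row y axis: up z, x = -world y ; y = +world x (image up)
row=[((-38,62),(397,213),22),((-38,-62),(408,377),22),((-38,186),(385,55),22),((-38,-186),(421,543),22),
((-79,124+52),(334,73),32),((-79,124-52),(344,207),32),((-79,-72),(357,393),32),((-79,-176),(365,532),32),
((92,192),(563,38),34),((92,-192),(603,540),34)]
W=[onz("top",[f(p)],z)[0] for _,p,z in row]
R,t,a,e=fit([r[0] for r in row],W);print("row",t,a,e.tolist())
ch=[((-79,52),(52,254),32),((-79,-52),(76,387),32),((71,52),(243,220),32),((71,-52),(268,355),32)]
W=[onz("top",[f(p)],z)[0] for _,p,z in ch]
R2,t2,a2,e2=fit([r[0] for r in ch],W);print("ch",t2,a2,e2.tolist())
print("ch origin in row frame",R.T@(t2-t))
# red face in charger frame
p=onz("top",[f(q) for q in [(84,262),(95,350),(209,241),(219,335)]],90)[:,:2];print((p-t2)@R2)
E
```

```text
row [ 520.82545035 -273.47877626] -87.4617016965688 [[-1.5, -0.1], [-0.6, -0.7], [-0.7, -0.4], [-1.1, 0.2], [4.1, -1.2], [3.6, -0.7], [-0.3, -0.7], [-1.9, -1.8], [1.8, 3.8], [-3.4, 1.5]]
ch [514.01407092 -55.07694039] -80.44011597893407 [[0.8, 2.0], [-1.8, 2.4], [0.8, -2.0], [0.1, -2.3]]
ch origin in row frame [-218.48920586    2.86770347]
[[-55.05700059  33.14241502]
 [-58.09106929 -29.70300373]
 [ 34.83520676  32.67565973]
 [ 29.7664115  -34.2937479 ]]
```

```bash
python3 -m crank '[{"dx":0.0214,"dy":0.046,"yaw":0.963},{"dx":0.0214,"dy":0.046,"yaw":0.963},{"dx":0.0214,"dy":0.046,"yaw":0.963},{"dx":0.0214,"dy":0.046,"yaw":0.963},{"dx":0.0214,"dy":0.046,"yaw":0.963},{"dx":0.0214,"dy":0.046,"yaw":0.963},{"dx":0.0214,"dy":0.046,"yaw":0.963},{"dx":0.0214,"dy":0.046,"yaw":0.963}]' 0.5 20
python3 -m crank '[{"dx":0.0214,"dy":0.046,"yaw":0.963},{"dx":0.0214,"dy":0.046,"yaw":0.963},{"dx":0.0214,"dy":0.046,"yaw":0.963},{"dx":0.0214,"dy":0.046,"yaw":0.963},{"dx":0.0214,"dy":0.046,"yaw":0.963},{"dx":0.0214,"dy":0.046,"yaw":0.963},{"dx":0.0214,"dy":0.046,"yaw":0.963},{"dx":0.0214,"dy":0.046,"yaw":0.963},{},{}]'
```

```text
validation failed for argument at $[0]...
validation failed for argument at $[0]...
```

```bash
python3 -m crank '[{"dx":0.0214,"dy":0.046,"dz":0,"yaw":0.963},{"dx":0.0214,"dy":0.046,"dz":0,"yaw":0.963},{"dx":0.0214,"dy":0.046,"dz":0,"yaw":0.963},{"dx":0.0214,"dy":0.046,"dz":0,"yaw":0.963},{"dx":0.0214,"dy":0.046,"dz":0,"yaw":0.963},{"dx":0.0214,"dy":0.046,"dz":0,"yaw":0.963},{"dx":0.0214,"dy":0.046,"dz":0,"yaw":0.963},{"dx":0.0214,"dy":0.046,"dz":0,"yaw":0.963}]' 0.5 20
python3 -m crank '[{"dx":0.0214,"dy":0.046,"dz":0,"yaw":0.963},{"dx":0.0214,"dy":0.046,"dz":0,"yaw":0.963},{"dx":0.0214,"dy":0.046,"dz":0,"yaw":0.963},{"dx":0.0214,"dy":0.046,"dz":0,"yaw":0.963},{"dx":0.0214,"dy":0.046,"dz":0,"yaw":0.963},{"dx":0.0214,"dy":0.046,"dz":0,"yaw":0.963},{"dx":0.0214,"dy":0.046,"dz":0,"yaw":0.963},{"dx":0.0214,"dy":0.046,"dz":0,"yaw":0.963},{"dx":0,"dy":0,"dz":0,"yaw":0},{"dx":0,"dy":0,"dz":0,"yaw":0}]'
```

```text
time_s: 1.1
ee_pos: [358.3, -235.0, 221.7]
ee_rot: [-180.0, -0.0, 61.3]
force: [0.1, 0.3, 0.5]
gripper_width: 45.7
gripper_force: 0.0
time_s: 2.35
ee_pos: [494.5, 57.6, 221.5]
ee_rot: [-179.9, 0.0, 99.7]
force: [-0.5, -0.8, 0.4]
gripper_width: 46.0
gripper_force: 0.0
```

Run:
```python
from h import *
grab("wrist","w1");c=eyes.calibration("wrist");print(c)
print(proj("wrist",[[495,58,0],[501,23,32],[514,-55,0],[518,-235,11]]))
```

```text
{'camera_matrix': array([[376.40133575,   0.        , 275.41060372],
       [  0.        , 376.40133575, 202.78704856],
       [  0.        ,   0.        ,   1.        ]]), 'k1': -0.011948370140078204, 'world_from_camera': array([[ 9.85967749e-01,  1.61168986e-01,  4.34989081e-02,
         4.81540717e+02],
       [ 1.66933651e-01, -9.53248489e-01, -2.51893775e-01,
         1.29816952e+02],
       [ 8.67804100e-04,  2.55620570e-01, -9.66776795e-01,
         3.84699764e+02],
       [ 0.00000000e+00,  0.00000000e+00,  0.00000000e+00,
         1.00000000e+00]])}
[[276.32401293 176.08695845]
 [276.48119599 217.89652222]
 [276.14336278 277.22007765]
 [254.57069596 415.59165845]]
```

View pics/w1.png

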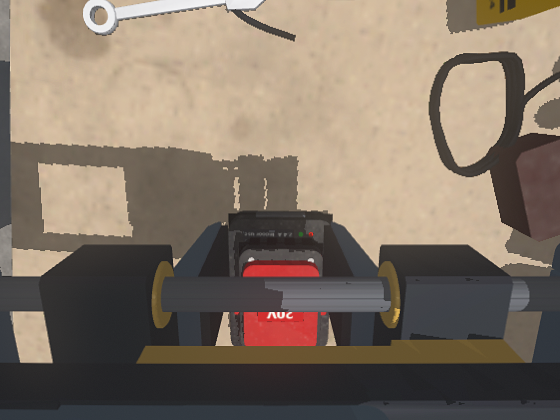

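```bash
python3 -m crank '[{"dx":0,"dy":0,"dz":-0.049,"yaw":0},{"dx":0,"dy":0,"dz":-0.049,"yaw":0},{"dx":0,"dy":0,"dz":-0.049,"yaw":0},{"dx":0,"dy":0,"dz":-0.049,"yaw":0},{"dx":0,"dy":0,"dz":-0.04,"yaw":0},{"dx":0,"dy":0,"dz":-0.01,"yaw":0},{"dx":0,"dy":0,"dz":0,"yaw":0}]'
python3 -m crank '[{"dx":0.0015,"dy":-0.009,"dz":0,"yaw":0},{"dx":0.0007,"dy":-0.005,"dz":0,"yaw":0},{"dx":0.0007,"dy":-0.004,"dz":0,"yaw":0},{"dx":0.0005,"dy":-0.003,"dz":0,"yaw":0},{"dx":0,"dy":0,"dz":0,"yaw":0}]'
```

```text
time_s: 3.28
ee_pos: [495.2, 57.4, 25.5]
ee_rot: [180.0, 0.0, 99.6]
force: [1.1, 0.2, 0.3]
gripper_width: 45.2
gripper_force: 0.0
time_s: 3.9
ee_pos: [497.8, 41.1, 25.3]
ee_rot: [180.0, -0.0, 99.6]
force: [0.4, -0.1, 0.4]
gripper_width: 45.3
gripper_force: 0.0
```

```bash
python3 -m crank '[{"dx":0.0004,"dy":-0.0025,"dz":0,"yaw":0},{"dx":0.0004,"dy":-0.0025,"dz":0,"yaw":0},{"dx":0,"dy":0,"dz":0,"yaw":0}]'
python3 -m crank '[{"dx":0.0004,"dy":-0.0025,"dz":0,"yaw":0},{"dx":0.0004,"dy":-0.0025,"dz":0,"yaw":0},{"dx":0,"dy":0,"dz":0,"yaw":0}]'
python3 -m crank '[{"dx":0.0004,"dy":-0.0025,"dz":0,"yaw":0},{"dx":0.0004,"dy":-0.0025,"dz":0,"yaw":0}]'
```

```text
time_s: 4.28
ee_pos: [498.3, 37.7, 25.2]
ee_rot: [-180.0, -0.1, 99.6]
force: [-0.5, 4.1, 0.3]
gripper_width: 45.8
gripper_force: 2.1
time_s: 4.65
ee_pos: [498.6, 33.9, 25.1]
ee_rot: [-180.0, -0.1, 99.6]
force: [-0.9, 5.2, 1.7]
gripper_width: 45.9
gripper_force: 2.7
time_s: 4.9
ee_pos: [499.3, 30.2, 25.1]
ee_rot: [-180.0, -0.1, 99.6]
force: [-1.4, 6.8, 0.7]
gripper_width: 45.1
gripper_force: 3.3
```

```bash
python3 -m crank '[{"dx":0.0018,"dy":-0.007,"dz":0,"yaw":-0.11},{"dx":0.0018,"dy":-0.01,"dz":0,"yaw":-0.14},{"dx":0.0016,"dy":-0.0102,"dz":0,"yaw":-0.15},{"dx":0.0016,"dy":-0.0102,"dz":0,"yaw":-0.15},{"dx":0.0016,"dy":-0.0102,"dz":0,"yaw":-0.15},{"dx":0.0016,"dy":-0.0102,"dz":0,"yaw":-0.15},{"dx":0.0014,"dy":-0.0102,"dz":0,"yaw":-0.15},{"dx":0.0012,"dy":-0.0102,"dz":0,"yaw":-0.15},{"dx":0.001,"dy":-0.0102,"dz":0,"yaw":-0.15},{"dx":0.0008,"dy":-0.0102,"dz":0,"yaw":-0.15}]'
python3 - <<'E'
from h import *
im=grab("top","t2");im=im[:,:,::-1]
c=cv2.resize(im[120:300,260:450],None,fx=3.3,fy=3.3,interpolation=cv2.INTER_CUBIC);cv2.imwrite('pics/c2.png',c)
s=telemetry.state();print(s["ee_pos"],s["ee_rot"],s["force"])
E
```

```text
time_s: 6.15
ee_pos: [511.3, -49.0, 25.1]
ee_rot: [180.0, -0.1, 92.4]
force: [0.2, 6.0, 1.2]
gripper_width: 45.8
gripper_force: 3.0
[511.36585988 -49.97847933  25.1147092 ] [ 1.79992498e+02 -2.12365919e-02  9.23630178e+01] [-0.28371202  3.23111823  0.28557861]
```

View pics/c2.png

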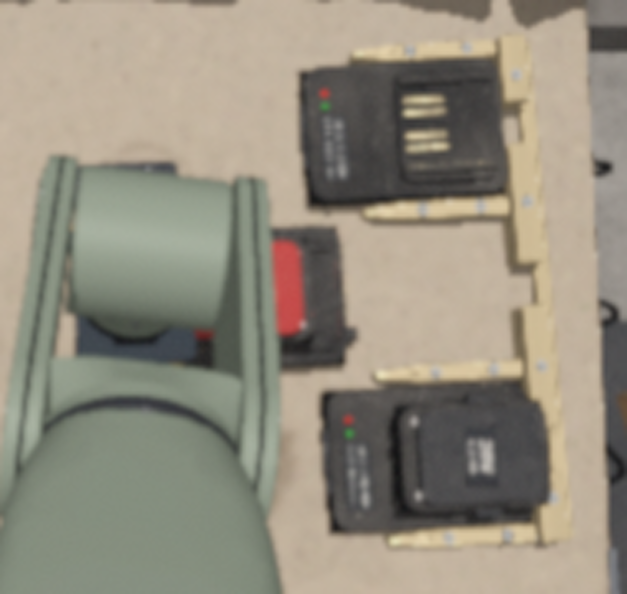

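Run:
```python
from fit import *
g=lambda p:np.array(p,float)/3.3+[260,120]
def ang(p,q,z,g=f):
    a,b=onz("top",[g(p),g(q)],z)[:,:2];d=b-a;return round(np.degrees(np.arctan2(d[1],d[0])),2),a.round(1),b.round(1)
print("across (want yaw+90)")
for p,q,z in [((603,540),(563,38),34),((408,377),(397,213),22),((421,543),(385,55),22),((365,532),(334,73),32),((344,207),(334,73),32),((365,532),(357,393),32)]:print(ang(p,q,z))
print("along");
for p,q,z in [((397,213),(540,206),22),((385,55),(530,47),22),((408,377),(552,370),22),((420,543),(575,535),22)]:print(ang(p,q,z))
print("charger back",ang((345,365),(338,228),32,g))
# sub-pixel: back edge of batten and red charger edge by gradient
im=cv2.imread('pics/t2.png',0).astype(float)
im=cv2.GaussianBlur(im,(3,3),0)
def edge(rows,u0,u1,sgn):
    P=[]
    for v in rows:
        d=sgn*np.diff(im[v,u0:u1]);i=int(d.argmax())
        o=0 if i in(0,len(d)-1) else .5*(d[i-1]-d[i+1])/(d[i-1]-2*d[i]+d[i+1])
        P.append((u0+i+.5+o,v))
    return np.array(P)
for nm,rows,u0,u1,s,z in [("redback",range(194,228),355,368,1,32),("emptyfront",range(146,178),345,360,-1,32),("blackfront",range(242,276),352,366,-1,32)]:
    E=edge(rows,u0,u1,s);W=onz("top",E,z)[:,:2]
    vx,vy,x0,y0=cv2.fitLine(W.astype(np.float32),cv2.DIST_HUBER,0,.01,.01).ravel()
    print(nm,np.degrees(np.arctan2(vy,vx)).round(2),x0.round(1),y0.round(1),W[0].round(1),W[-1].round(1))
```

```text
across (want yaw+90)
(np.float64(2.22), array([ 336.5, -375.3]), array([ 714.9, -360.7]))
(np.float64(2.24), array([ 457.8, -237.6]), array([ 582.6, -232.7]))
(np.float64(2.62), array([ 334.4, -243.9]), array([ 705.7, -226.9]))
(np.float64(2.49), array([ 343.4, -200.6]), array([ 689. , -185.6]))
(np.float64(2.83), array([ 585.7, -190.7]), array([ 689. , -185.6]))
(np.float64(1.96), array([ 343.4, -200.6]), array([ 445.7, -197.1]))
along
(np.float64(-87.49), array([ 582.6, -232.7]), array([ 587.3, -341.9]))
(np.float64(-87.06), array([ 705.7, -226.9]), array([ 711.4, -339. ]))
(np.float64(-87.59), array([ 457.8, -237.6]), array([ 462.4, -346.2]))
(np.float64(-87.5), array([ 334.4, -243.2]), array([ 339.5, -358.9]))
charger back (np.float64(1.44), array([ 466.4, -213.2]), array([ 569.6, -210.6]))
redback 2.69 519.8 -212.7 [ 557.3 -210.7] [ 475.3 -212.8]
emptyfront 2.29 638.0 -183.4 [ 679.1 -182.5] [ 600.2 -186.2]
blackfront 2.57 398.3 -194.0 [ 438.6 -192.8] [ 358.4 -196.6]
```

```bash
python3 -m crank '[{"dx":0.0005,"dy":-0.006,"dz":0,"yaw":0},{"dx":0.0005,"dy":-0.0075,"dz":0,"yaw":0},{"dx":0.0005,"dy":-0.0075,"dz":0,"yaw":0},{"dx":0.0004,"dy":-0.0075,"dz":0,"yaw":0.01},{"dx":0.0003,"dy":-0.0075,"dz":0,"yaw":0.01}]'
python3 -m crank '[{"dx":0.0003,"dy":-0.0075,"dz":0,"yaw":0},{"dx":0.0003,"dy":-0.0075,"dz":0,"yaw":0},{"dx":0.0004,"dy":-0.0075,"dz":0,"yaw":0},{"dx":0.0003,"dy":-0.0075,"dz":0,"yaw":0},{"dx":0.0003,"dy":-0.0075,"dz":0,"yaw":0}]'
python3 - <<'E'
from h import *
im=grab("top","t3")[:,:,::-1]
c=cv2.resize(im[130:290,330:450],None,fx=3.7,fy=3.7,interpolation=cv2.INTER_CUBIC);cv2.imwrite('pics/c3.png',c)
E
```

```text
time_s: 6.82
ee_pos: [512.7, -77.5, 25.2]
ee_rot: [-180.0, -0.1, 92.5]
force: [0.0, 5.7, 1.6]
gripper_width: 45.4
gripper_force: 3.3
time_s: 7.45
ee_pos: [513.9, -107.3, 25.1]
ee_rot: [-180.0, -0.1, 92.5]
force: [0.3, 6.6, 2.1]
gripper_width: 45.1
gripper_force: 3.4
```

View pics/c3.png

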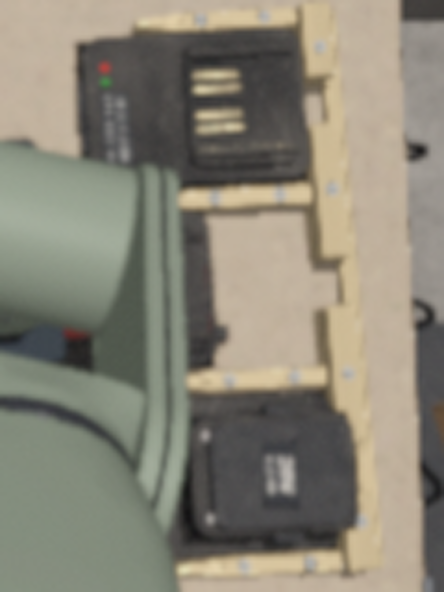

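```bash
python3 -m crank '[{"dx":0.0003,"dy":-0.0075,"dz":0,"yaw":0},{"dx":0.0003,"dy":-0.0075,"dz":0,"yaw":0},{"dx":0.0003,"dy":-0.0075,"dz":0,"yaw":0},{"dx":0.0003,"dy":-0.0075,"dz":0,"yaw":0},{"dx":0.0003,"dy":-0.0075,"dz":0,"yaw":0}]'
python3 -m crank '[{"dx":0.0003,"dy":-0.0075,"dz":0,"yaw":0},{"dx":0.0003,"dy":-0.0075,"dz":0,"yaw":0},{"dx":0.0003,"dy":-0.0075,"dz":0,"yaw":0},{"dx":0.0003,"dy":-0.005,"dz":0,"yaw":0},{"dx":0,"dy":-0.0025,"dz":0,"yaw":0}]'
```

```text
time_s: 8.12
ee_pos: [514.9, -137.2, 25.1]
ee_rot: [-179.9, -0.1, 92.5]
force: [-0.7, 6.9, 2.6]
gripper_width: 45.1
gripper_force: 3.7
time_s: 8.75
ee_pos: [515.9, -161.1, 25.1]
ee_rot: [-179.9, -0.1, 92.5]
force: [0.6, 6.9, 3.6]
gripper_width: 45.6
gripper_force: 3.8
```

```bash
python3 -m crank '[{"dx":0.0001,"dy":-0.0025,"dz":0,"yaw":0},{"dx":0.0001,"dy":-0.0025,"dz":0,"yaw":0}]'
python3 -m crank '[{"dx":0.0001,"dy":-0.0025,"dz":0,"yaw":0},{"dx":0.0001,"dy":-0.0025,"dz":0,"yaw":0}]'
```

```text
time_s: 9.0
ee_pos: [516.0, -164.9, 25.1]
ee_rot: [-179.9, -0.1, 92.5]
force: [-0.8, 7.7, 2.4]
gripper_width: 45.4
gripper_force: 3.8
time_s: 9.25
ee_pos: [516.1, -168.9, 25.1]
ee_rot: [-179.9, -0.1, 92.5]
force: [-0.2, 8.0, 2.1]
gripper_width: 45.4
gripper_force: 3.8
```

```bash
for i in 1; do python3 -m crank '[{"dx":0.0001,"dy":-0.0025,"dz":0,"yaw":0},{"dx":0.0001,"dy":-0.0025,"dz":0,"yaw":0}]'; done
python3 -m crank '[{"dx":0.0001,"dy":-0.002,"dz":0,"yaw":0},{"dx":0.0001,"dy":-0.0015,"dz":0,"yaw":0}]'
python3 -m crank '[{"dx":0,"dy":-0.0015,"dz":0,"yaw":0},{"dx":0,"dy":0,"dz":0,"yaw":0}]'
```

```text
time_s: 9.5
ee_pos: [516.3, -172.9, 25.2]
ee_rot: [-179.9, -0.1, 92.5]
force: [-0.7, 7.4, 2.5]
gripper_width: 45.4
gripper_force: 3.8
time_s: 9.75
ee_pos: [516.4, -175.6, 25.1]
ee_rot: [-179.9, -0.1, 92.5]
force: [0.1, 7.5, 2.1]
gripper_width: 45.8
gripper_force: 3.9
time_s: 10.0
ee_pos: [516.4, -177.0, 25.1]
ee_rot: [-179.9, -0.1, 92.5]
force: [0.2, 6.7, 2.6]
gripper_width: 45.7
gripper_force: 3.5
```

```bash
python3 -m crank '[{"dx":0,"dy":-0.0015,"dz":0,"yaw":0},{"dx":0,"dy":0,"dz":0,"yaw":0}]'
python3 -m crank '[{"dx":0,"dy":-0.0015,"dz":0,"yaw":0},{"dx":0,"dy":0,"dz":0,"yaw":0}]'
python3 -m crank '[{"dx":0,"dy":-0.0015,"dz":0,"yaw":0},{"dx":0,"dy":0,"dz":0,"yaw":0}]'
```

```text
time_s: 10.25
ee_pos: [516.5, -178.2, 25.1]
ee_rot: [-179.9, -0.1, 92.5]
force: [-0.9, 7.8, 3.0]
gripper_width: 45.7
gripper_force: 3.5
time_s: 10.5
ee_pos: [516.5, -179.3, 25.1]
ee_rot: [-179.9, -0.1, 92.5]
force: [0.6, 7.0, 2.9]
gripper_width: 45.5
gripper_force: 3.5
time_s: 10.75
ee_pos: [516.5, -180.5, 25.1]
ee_rot: [-179.9, -0.1, 92.5]
force: [-0.2, 7.4, 2.2]
gripper_width: 45.4
gripper_force: 3.6
```

```bash
python3 -m crank '[{"dx":0,"dy":-0.0015,"dz":0,"yaw":0},{"dx":0,"dy":0,"dz":0,"yaw":0}]'
python3 -m crank '[{"dx":0,"dy":-0.0015,"dz":0,"yaw":0},{"dx":0,"dy":0,"dz":0,"yaw":0}]'
python3 -m crank '[{"dx":0,"dy":-0.0015,"dz":0,"yaw":0},{"dx":0,"dy":0,"dz":0,"yaw":0}]'
```

```text
time_s: 11.0
ee_pos: [516.5, -180.6, 25.2]
ee_rot: [-179.9, -0.2, 92.5]
force: [0.9, 10.9, 3.8]
gripper_width: 45.6
gripper_force: 5.7
time_s: 11.25
ee_pos: [516.4, -180.6, 25.2]
ee_rot: [-179.9, -0.4, 92.4]
force: [1.3, 15.3, 4.2]
gripper_width: 45.5
gripper_force: 7.7
time_s: 11.5
ee_pos: [516.3, -180.7, 25.2]
ee_rot: [-179.9, -0.5, 92.4]
force: [1.8, 19.4, 5.9]
gripper_width: 45.5
gripper_force: 9.7
```

```bash
python3 -m crank '[{"dx":0,"dy":0.01,"dz":0,"yaw":0},{"dx":-0.0008,"dy":0.01,"dz":0,"yaw":0},{"dx":0,"dy":0,"dz":0.023,"yaw":0},{"dx":0,"dy":0,"dz":0.023,"yaw":0},{"dx":0,"dy":0,"dz":0,"yaw":0}]'
python3 -m crank '[{"dx":0.0004,"dy":-0.01,"dz":0,"yaw":0},{"dx":0.0004,"dy":-0.01,"dz":0,"yaw":0},{"dx":0.0002,"dy":-0.005,"dz":0,"yaw":0},{"dx":0,"dy":0,"dz":0,"yaw":0}]'
python3 -m crank '[{"dx":0.0001,"dy":-0.0025,"dz":0,"yaw":0},{"dx":0.0001,"dy":-0.0025,"dz":0,"yaw":0},{"dx":0,"dy":0,"dz":0,"yaw":0}]'
```

```text
time_s: 12.12
ee_pos: [517.4, -170.3, 63.1]
ee_rot: [179.8, 0.1, 92.5]
force: [-0.3, -0.2, -0.7]
gripper_width: 45.8
gripper_force: 0.0
time_s: 12.62
ee_pos: [517.1, -190.1, 61.6]
ee_rot: [-180.0, -0.0, 92.5]
force: [-0.9, 0.1, -0.4]
gripper_width: 45.6
gripper_force: 0.0
time_s: 13.0
ee_pos: [517.4, -193.3, 61.9]
ee_rot: [-180.0, -0.0, 92.5]
force: [-0.4, 2.1, -0.2]
gripper_width: 45.5
gripper_force: 0.9
```

```bash
python3 -m crank '[{"dx":0.0002,"dy":-0.004,"dz":0,"yaw":0},{"dx":0.0002,"dy":-0.005,"dz":0,"yaw":0},{"dx":0.0002,"dy":-0.005,"dz":0,"yaw":0},{"dx":0.0002,"dy":-0.005,"dz":0,"yaw":0}]'
python3 -m crank '[{"dx":0.0002,"dy":-0.005,"dz":0,"yaw":0},{"dx":0.0002,"dy":-0.004,"dz":0,"yaw":0},{"dx":0.0001,"dy":-0.0025,"dz":0,"yaw":0},{"dx":0.0001,"dy":-0.0025,"dz":0,"yaw":0}]'
python3 -m crank '[{"dx":0,"dy":-0.0015,"dz":0,"yaw":0},{"dx":0,"dy":0,"dz":0,"yaw":0}]'
```

```text
time_s: 13.5
ee_pos: [518.0, -208.0, 62.0]
ee_rot: [-180.0, -0.1, 92.5]
force: [0.3, 4.5, -0.3]
gripper_width: 45.7
gripper_force: 2.5
time_s: 14.0
ee_pos: [518.5, -219.4, 61.9]
ee_rot: [180.0, -0.1, 92.5]
force: [0.5, 5.3, 1.0]
gripper_width: 45.7
gripper_force: 2.5
time_s: 14.25
ee_pos: [518.6, -220.9, 62.0]
ee_rot: [180.0, -0.0, 92.5]
force: [1.2, 5.5, 0.8]
gripper_width: 45.4
gripper_force: 2.5
```

```bash
python3 -m crank '[{"dx":0,"dy":-0.0015,"dz":0,"yaw":0},{"dx":0,"dy":0,"dz":0,"yaw":0}]'
python3 -m crank '[{"dx":0,"dy":-0.0015,"dz":0,"yaw":0},{"dx":0,"dy":0,"dz":0,"yaw":0}]'
python3 -m crank '[{"dx":0,"dy":-0.0015,"dz":0,"yaw":0},{"dx":0,"dy":0,"dz":0,"yaw":0}]'
python3 -m crank '[{"dx":0,"dy":-0.0015,"dz":0,"yaw":0},{"dx":0,"dy":0,"dz":0,"yaw":0}]'
```

```text
time_s: 14.5
ee_pos: [518.7, -222.2, 62.0]
ee_rot: [180.0, -0.0, 92.5]
force: [1.5, 5.2, 0.3]
gripper_width: 45.7
gripper_force: 2.4
time_s: 14.75
ee_pos: [518.6, -223.0, 61.9]
ee_rot: [180.0, -0.1, 92.5]
force: [2.0, 6.8, 0.9]
gripper_width: 46.1
gripper_force: 3.1
time_s: 15.0
ee_pos: [518.4, -223.1, 62.0]
ee_rot: [-180.0, -0.2, 92.5]
force: [0.8, 9.6, 2.4]
gripper_width: 45.4
gripper_force: 4.8
time_s: 15.25
ee_pos: [518.3, -223.1, 62.0]
ee_rot: [-180.0, -0.3, 92.5]
force: [1.5, 13.4, 2.9]
gripper_width: 45.9
gripper_force: 6.7
```

```bash
python3 -m crank '[{"dx":0,"dy":-0.0015,"dz":0,"yaw":0},{"dx":0,"dy":0,"dz":0,"yaw":0}]'
python3 -m crank '[{"dx":0,"dy":0.008,"dz":0,"yaw":0},{"dx":-0.0015,"dy":0.03,"dz":0,"yaw":0},{"dx":-0.0015,"dy":0.03,"dz":0,"yaw":0},{"dx":0,"dy":0,"dz":0.06,"yaw":0},{"dx":0,"dy":0,"dz":0.06,"yaw":0},{"dx":0,"dy":0,"dz":0.06,"yaw":0},{"dx":0,"dy":0.06,"dz":0,"yaw":0},{"dx":0,"dy":0.06,"dz":0,"yaw":0},{"dx":0,"dy":0.06,"dz":0,"yaw":0},{"dx":0,"dy":0.06,"dz":0,"yaw":0}]'
python3 -m crank '[{"dx":0,"dy":0.03,"dz":0,"yaw":0},{"dx":0,"dy":0,"dz":0,"yaw":0}]'
python3 - <<'E'
from h import *
im=grab("top","t4")[:,:,::-1]
c=cv2.resize(im[130:290,330:450],None,fx=3.7,fy=3.7,interpolation=cv2.INTER_CUBIC);cv2.imwrite('pics/c4.png',c)
E
```

```text
time_s: 15.5
ee_pos: [518.3, -223.2, 62.1]
ee_rot: [-180.0, -0.4, 92.5]
force: [2.0, 17.3, 4.8]
gripper_width: 45.5
gripper_force: 8.5
time_s: 16.75
ee_pos: [516.4, 19.4, 206.2]
ee_rot: [179.9, 0.1, 92.5]
force: [0.8, 0.5, 0.5]
gripper_width: 45.4
gripper_force: 0.0
time_s: 17.0
ee_pos: [516.4, 43.5, 206.1]
ee_rot: [179.9, 0.1, 92.7]
force: [-1.1, -0.5, 0.2]
gripper_width: 45.4
gripper_force: 0.0
```

View pics/c4.png

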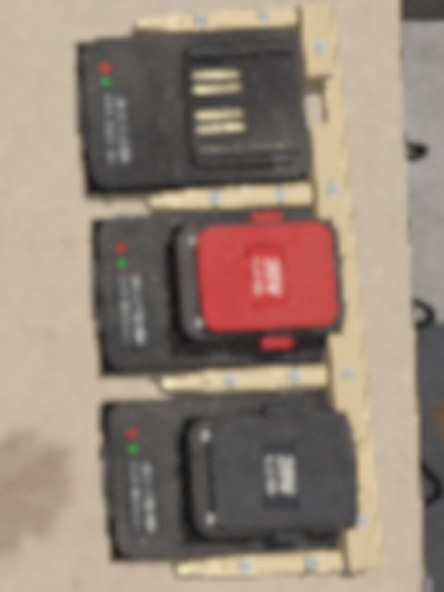

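The picture shows the red charger in the middle bay. Its front edge (x≈95) lines up with its neighbours (x≈80 and x≈105), and the battery overlaps the batten just as the black one does. The other two chargers have not moved.

```bash
python3 -c "
from workcell import ticket;print(ticket.job_done())"
```

```text
the job is handed in; nothing more can be done
None
```

The red charger was pushed flat into the middle bay until it stopped against the batten, then its battery was pushed home to its end stop; I handed the job in at about 17 s of the 72 s allowed, with the arm clear of everything and the other chargers and loose things left alone.

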